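# Plant the mug sign in the base that takes it fully

### The job

Take the yellow-framed sign with the mug picture out of the wooden storage block and plant it in one of the two steel bases: push the stem down past the spring balls until its foot is pressed against the bottom, without ramming it (well under 25 N), and read the red insertion ring. If the ring still shows above the collar when the stem bottoms, the stub of an old stem is stuck in that base: draw the sign out and plant it in the other base, ring fully down inside the collar. Leave it standing there, let go, and do not disturb the other sign, the mugs or the tumbler.

Things in the scene. Friction and masses are not known exactly. Their poses are not given: they have to be found in the camera images.
- sign_center (a point): middle of the picture panel of the yellow-framed sign (terracotta mug on white, same on both faces). Panel 10 mm thick (along this point's x), 72 mm wide (y), 50 mm tall (z up); grip it across its 10 mm. Its lower edge sits on a round aluminium stem 14 mm across; the stem's foot is 175 mm below this point. Weight 0.16 kg.
- sign_foot (a point): centre of the underside of the sign's foot, z up along the stem. A flat nose 10 mm across, 3 mm long, widens to the 14 mm stem 9 mm up; a neck 11 mm across for the spring balls lies 28 to 43 mm up; the red insertion ring is painted round the stem 43 to 46 mm above the foot, so it is inside the collar once the foot is over 46 mm below the mouth.
- base_a_mouth (a point): centre of the bore's mouth, on top of the collar, of dark steel sign base A (heavy, fixed; base B is identical). Mouth 72 mm above the table, z up along the bore. Blind bore 16.4 mm wide, 45-degree countersink 3 mm deep. 15 mm down, two spring balls stand 2 mm into the bore from opposite sides: they hold the stem up, foot 20 to 24 mm deep, until pushed with about 5 to 9 N, then drag with 1 to 5 N.
- base_b_mouth (a point): the same point of base B. In one of the two bases, nothing tells which, the snapped-off end of an old stem is stuck: there the foot stops hard 28 to 34 mm below the mouth. In the other it stops hard on a pad 48 to 54 mm below the mouth, at a depth that differs from time to time. Either stop gives only about 0.1 mm per newton.
- base_a: dark steel sign base A: disc 100 mm across, 12 mm thick, with a collar 33 mm across rising from its middle to 72 mm; two brass plunger ends stand 8 mm out of the collar 57 mm up. Origin at the centre of its underside
- base_b: dark steel sign base B: disc 100 mm across, 12 mm thick, with a collar 33 mm across rising from its middle to 72 mm; two brass plunger ends stand 8 mm out of the collar 57 mm up. Origin at the centre of its underside
- block: wooden storage block, 64 mm (x) by 200 mm (y) by 45 mm tall, fixed; origin at the centre of its underside. Two upright holes 16.5 mm wide and 37 mm deep at y = +55 and -55 mm hold the two signs, loosely; a stem must be lifted 40 mm to clear it.
- sign_flower_center (a point): middle of the panel of the other sign, which stays in the block: white frame, blue flower, otherwise like the first
- mug_green: terracotta mug with lilac and green petals, left one of the loose pair, 85 mm tall, bystander, loose; origin at the centre of its underside
- mug_cream: terracotta mug with cream petals, right one of the loose pair, 86 mm tall, bystander, loose; origin at the centre of its underside
- tumbler_red: red patterned tumbler, 70 mm across, 182 mm tall, bystander, loose; origin at the centre of its underside
Not all that is in view belongs to the job. What is shaped like the part that bears sign_center but green or purple is not meant.

How it is judged:
On the way:
1. in one of the bases the sign's foot is pressed against the bottom with at least 3 N, its red ring below the collar's mouth (((z of sign_foot in the frame of base_a_mouth below -0.046 m and horizontal distance between sign_foot and base_a_mouth below 0.004 m and angle between sign_foot's own z axis and vertical below 0.07 rad) or (z of sign_foot in the frame of base_b_mouth below -0.046 m and horizontal distance between sign_foot and base_b_mouth below 0.004 m and angle between sign_foot's own z axis and vertical below 0.07 rad)) and contact force between sign_c0 and anything else above 3 N), for 0.1 s.
At the end, for the whole second after the job is handed in: The yellow-framed sign stands in one of the two bases, foot more than 46 mm below the mouth (red ring inside the collar), within 4 mm of the bore's axis and 4 degrees of upright, at rest and let go; on the way its foot was pressed against that bottom with at least 3 N for 0.1 s (((z of sign_foot in the frame of base_a_mouth below -0.046 m and horizontal distance between sign_foot and base_a_mouth below 0.004 m and angle between sign_foot's own z axis and vertical below 0.07 rad) or (z of sign_foot in the frame of base_b_mouth below -0.046 m and horizontal distance between sign_foot and base_b_mouth below 0.004 m and angle between sign_foot's own z axis and vertical below 0.07 rad)) and linear speed of sign below 0.02 m/s); the robot touches nothing.
It fails at once if at a base, the sign's foot is pressed down or against the collar with more than 25 N (contact force between sign_c0 and anything else above 25 N and (horizontal distance between sign_foot and base_a_mouth below 0.05 m or horizontal distance between sign_foot and base_b_mouth below 0.05 m)).
It fails at once if the flower sign is moved more than 20 mm (distance of sign_flower_center from where it was at the start of the episode above 0.02 m).
It fails at once if a mug or the red tumbler is pushed more than 30 mm or tipped over (distance of any of mug_green, mug_cream, tumbler_red from where it was at the start of the episode above 0.03 m or angle between any of mug_green, mug_cream, tumbler_red's own z axis and vertical above 0.5 rad).
It also fails if it takes over 61 s, if anything falls off the work surface, if the arm or the gripper's body presses on something with over 40 N, if the wrist force passes 120 N, or if a joint passes its speed limit or range.

### The arm

A 6-joint arm with a two-finger parallel gripper is mounted at the origin on the work surface; the furniture and walls round the work are solid. World frame = base frame: x ahead of the robot, y to its left, z up, the work surface at z = 0. Lengths are in m, angles in rad, forces in N, time in s.
With the tool pointing down it reaches from about 0.4 to 0.825 m from the base axis. Payload 7 kg.
Tool frame: the origin (TCP) lies midway between the tips of the shut fingers; the grasp point (between the pads) lies arm.hold_point_z behind it (arm.hold_point_z is the distance from the TCP to the grasp point, in m); z points along the fingers, y is the line along which they close (so a half turn about z gives the same grasp; the last joint's range is limited). The gripper opens to 88 mm and grips with 3 to 60 N. Pads are 19 mm wide; open, the fingers measure 130 mm over their backs; the gripper's body (78 mm by 193 mm) begins 47 mm behind the grasp point.
Start: joints at [0.288, 0.359, 0.012, 0, -1.224, -0.288], TCP at [0.675, -0, 0.227] pointing down, gripper open.
Joint ranges: [-3.07, 3.07], [-1.43, 2.12], [-1.02, 1.25], [-3.03, 1.67], [-3.05, -0], [-3.03, 3.03]. Speed limits (rad/s): [2.39, 2.39, 3.01, 3.14, 3.14, 3.14].

### API

Orientations are given as [roll, pitch, yaw] about the fixed x, y, z axes, in that order (R = Rz(yaw) Ry(pitch) Rx(roll)).
In Python, from station import arm gives the robot as it stands.
- The arm moves only by the shell command python3 -m crank 'ROWS' [OPENING] [FORCE]. ROWS is JSON, a list that holds one entry, the list of rows, each a list of 4 numbers: the shift along the tool's x, y, z in units of 25 mm (1.0 is 25 mm), then the turn about the tool's z in units of 5 degrees (1.0 is 5 degrees). A call has 1 to 12 rows; each row is the pose to reach, as a shift and turn from the pose commanded when the call began, along the tool's axes at that moment; what a row does not reach only later rows make up. A row lasts 1/8 s, in which the tool goes at most 62.5 mm and 10.7 degrees, less where a joint would pass 70% of its speed; a pose out of reach is approached as far as the arm can. A call with a gripper value outside its range is refused whole. OPENING is the closure, from 0 (fully open) to 1 (shut), set as the call begins (- or left out, the last holds). The fingers move at their own pace and stop on an object; FORCE is the grip in N (left out, the last holds). Time passes only in rows, so rows that repeat a pose let the fingers close. It gives the time, the measured TCP pose, the force, the opening and the grip force at its end, in the units of the state.
- arm.get_state(): the state, without advancing time (a new reading comes with each control period).
- arm.grab_frame(name): name is "scene" or "top" or "wrist"; returns (picture, depth): 400x640x3 uint8, red, green, blue; 400x640 float32, m along the optical axis (not along the pixel's ray), 0 where there is no reading.
- arm.get_calibration(name): a dict with "mtx" (3x3 intrinsics, pixels), "R" (3x3) and "t" (3): a world point X has camera coordinates R X + t; the wrist camera has in their place "mount" (4x4, takes a point from camera to tool coordinates, whose origin is the TCP and whose axes are the flange's). Camera axes: x right, y down, z forward; pixel columns grow to the right and rows downward; lengths in m; the calibration is good to about 2 mm. The wrist camera is an equidistant fisheye: a pixel r from the principal point sees the ray r / f radians off the axis. A picture is of the moment at which its call begins: read the wrist's pose just before it. get_calibration takes no time and is no camera call.
- arm.job_done(): hands the job in; it is judged then, once.
Trained networks look in the newest picture that a camera, given by its name, has taken for a name from the list of things; names that differ only in an ending like _2 or _b are one class to them, and where a whole thing is asked for, a point or a joint stands for the part that bears it (a point fixed in the world has none). Each returns a list of dicts, best first, with "score" (0 to 1); they miss things now and then, are a little off and sometimes report something else, mostly with a low value. They report only what shows in the picture. A call takes as long as a camera call. They do not tell look-alikes from the thing itself.
- arm.recognise(thing, camera): "extent" ([left, top, width, height] in pixels, round what is visible of it).
- arm.trace(thing, camera): "mask" (400x640 bool, what is visible of it) and "extent" ([left, top, width, height] in pixels, round what is visible of it).
The state is a dict: "t": time; "q": joint angles; "qd": joint speeds; "joint_efforts": joint torques, N m; "eef_pos": TCP position; "ee_rot": TCP orientation; "force": force on the tool from outside, world axes, zero at the start; "moment": the same for the moment, N m; "width": finger opening in m; "gripper_force": force on a finger pad.
Only numpy, scipy, OpenCV 4.12 (cv2) and the standard library are available. Lean on these libraries where they do the work, as an engineer would, in place of code of your own. Each camera call takes 0.05 s, during which the arm holds its last target. There are 200 camera calls.

## Working session

There is one attempt and no reset: what is moved stays moved. The work goes in short steps, Python scripts to look and compute and a shell command to move; the robot and the scene stay as the last step left them, time stands still between calls to the robot, and variables do not carry over. Pictures are saved under pics/ and viewed, at most 10 in all, crops included, and the job is handed in when it is done.

```bash
mkdir -p pics; ls
python3 - <<'E'
from station import arm
import cv2,numpy as np
s=arm.get_state();print({k:np.round(v,3).tolist() for k,v in s.items()},arm.hold_point_z)
for n in("scene","top"):
    p,d=arm.grab_frame(n);cv2.imwrite(f"pics/{n}0.png",p[:,:,::-1]);np.savez(f"{n}0.npz",p=p,d=d)
    c=arm.get_calibration(n);print(n,np.round(-np.array(c["R"]).T@c["t"],3),np.round(c["R"],2).tolist(),c["mtx"])
    for t in("sign_center","base_a","block","sign_flower_center","mug_green","mug_cream","tumbler_red"):
        print(t,[(np.round(r["extent"]).tolist(),round(r["score"],2)) for r in arm.recognise(t,n)])
E
```

```text
pics
{'t': 0.0, 'q': [0.288, 0.359, 0.011, -0.0, -1.224, -0.288], 'qd': [0.003, -0.001, -0.0, -0.0, 0.001, -0.002], 'joint_efforts': [-0.001, -58.273, 29.306, 6.997, 0.007, -0.0], 'eef_pos': [0.675, -0.0, 0.226], 'ee_rot': [3.14, -0.0, -1.571], 'force': [0.072, -0.668, 1.007], 'moment': [-0.013, -0.001, -0.021], 'gripper_force': 0.0, 'width': 0.087} 0.0188
scene [-0.377 -0.718  0.746] [[0.62, -0.79, -0.0], [-0.37, -0.28, -0.89], [0.7, 0.55, -0.46]] [[470.07385621   0.         314.30210362]
 [  0.         470.07385621 198.34166269]
 [  0.           0.           1.        ]]
sign_center [([246.0, 186.0, 17.0, 69.0], 0.93), ([206.0, 180.0, 11.0, 72.0], 0.87), ([294.0, 218.0, 13.0, 75.0], 0.63)]
base_a [([313.0, 227.0, 32.0, 39.0], 0.67), ([384.0, 248.0, 37.0, 38.0], 0.64)]
block [([260.0, 192.0, 32.0, 46.0], 0.6)]
sign_flower_center [([267.0, 164.0, 18.0, 57.0], 0.69)]
mug_green [([315.0, 185.0, 46.0, 38.0], 0.97)]
mug_cream [([363.0, 187.0, 32.0, 42.0], 0.56)]
tumbler_red [([390.0, 180.0, 29.0, 66.0], 0.74)]
top [ 0.243 -0.002  1.463] [[-0.03, -1.0, 0.0], [-0.98, 0.03, -0.21], [0.21, -0.01, -0.98]] [[516.04191322   0.         311.60315808]
 [  0.         516.04191322 191.30366472]
 [  0.           0.           1.        ]]
sign_center [([348.0, 251.0, 16.0, 30.0], 0.66)]
base_a [([312.0, 193.0, 34.0, 35.0], 0.93), ([384.0, 175.0, 36.0, 32.0], 0.62)]
block [([265.0, 196.0, 14.0, 21.0], 0.67)]
sign_flower_center []
mug_green [([265.0, 122.0, 47.0, 40.0], 0.71)]
mug_cream [([312.0, 191.0, 37.0, 37.0], 0.7), ([316.0, 98.0, 38.0, 48.0], 0.59)]
tumbler_red [([361.0, 109.0, 32.0, 41.0], 0.73), ([312.0, 194.0, 35.0, 33.0], 0.43)]
```

View pics/scene0.png

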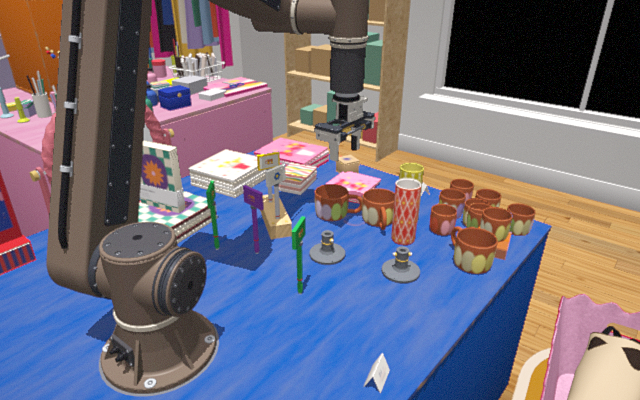

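View pics/top0.png

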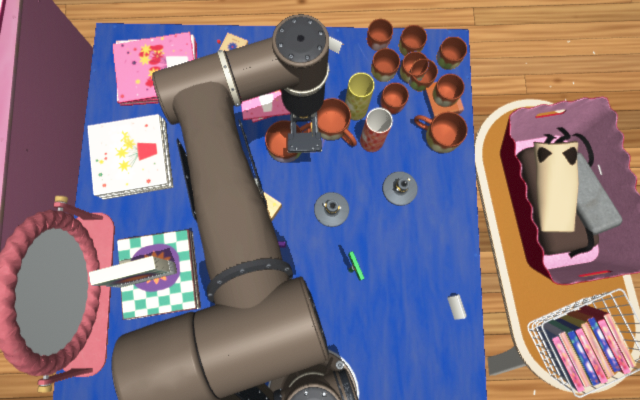

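Green signs at scene (212,215) and (298,255) and the purple one at (254,215) are look-alikes. The candidate is the yellow one in the block, near (268,162). I'll confirm it in an enlarged crop with depth positions.

```bash
cat > h.py <<'E'
from station import arm
import cv2,numpy as np
def cloud(p,d,n):
    c=arm.get_calibration(n);K=np.array(c["mtx"]);v,u=np.mgrid[:400,:640]
    X=np.stack([(u-K[0,2])/K[0,0]*d,(v-K[1,2])/K[1,1]*d,d],-1)
    return (X-np.array(c["t"]))@np.array(c["R"])   # R^T(X-t)
def load(n,k=0):
    z=np.load(f"{n}{k}.npz");return z["p"],z["d"]
def proj(n,X):
    c=arm.get_calibration(n);x=np.array(c["R"])@X+c["t"];y=np.array(c["mtx"])@x;return y[:2]/y[2]
E
python3 - <<'E'
from h import *
p,d=load("scene");W=cloud(p,d,"scene")
a,b,c,e=145,245,190,350
cv2.imwrite("pics/crop1.png",cv2.resize(p[a:b,c:e,::-1],None,fx=5,fy=5,interpolation=cv2.INTER_CUBIC))
for u,v in[(268,158),(263,158),(274,157),(268,165),(274,175),(274,182),(268,220),(280,222),(275,230),(288,225),(327,234),(403,247),(405,185),(331,190),(378,195)]:print(u,v,np.round(W[v,u],3),p[v,u])
# bases in top image
p,d=load("top");W=cloud(p,d,"top")
for (l,t,w,h) in((312,190,40,38),(380,170,40,36)):
    P=W[t:t+h,l:l+w].reshape(-1,3)
    for lo,hi in((.006,.018),(.064,.08)):
        Q=P[(P[:,2]>lo)&(P[:,2]<hi)];m=(Q[:,:2].min(0)+Q[:,:2].max(0))/2;print(len(Q),m.round(4),np.ptp(Q[:,:2],axis=0).round(3),Q[:,2].mean().round(4))
E
```

```text
268 158 [0.577 0.213 0.191] [144 141 135]
263 158 [0.562 0.219 0.194] [141 136 133]
274 157 [0.594 0.203 0.191] [143 138 137]
268 165 [0.575 0.212 0.169] [143 143 137]
274 175 [0.504 0.122 0.186] [121 121 124]
274 182 [0.502 0.121 0.166] [142 138 132]
268 220 [0.484 0.136 0.043] [172 144 102]
280 222 [0.499 0.101 0.042] [255 247 195]
275 230 [0.473 0.098 0.028] [151 127  94]
288 225 [0.506 0.077 0.037] [156 129  92]
327 234 [ 0.503 -0.068  0.063] [88 92 93]
403 247 [ 0.564 -0.268  0.07 ] [153 160 167]
405 185 [ 0.724 -0.178  0.16 ] [199 192 189]
331 190 [0.73  0.085 0.061] [102  53  27]
378 195 [ 0.794 -0.053  0.06 ] [138  73  47]
681 [ 0.5006 -0.0687] [0.11 0.11] 0.0129
102 [ 0.4981 -0.0673] [0.032 0.041] 0.0714
671 [ 0.5554 -0.2705] [0.104 0.115] 0.0128
97 [ 0.5528 -0.2683] [0.032 0.031] 0.0713
```

View pics/crop1.png

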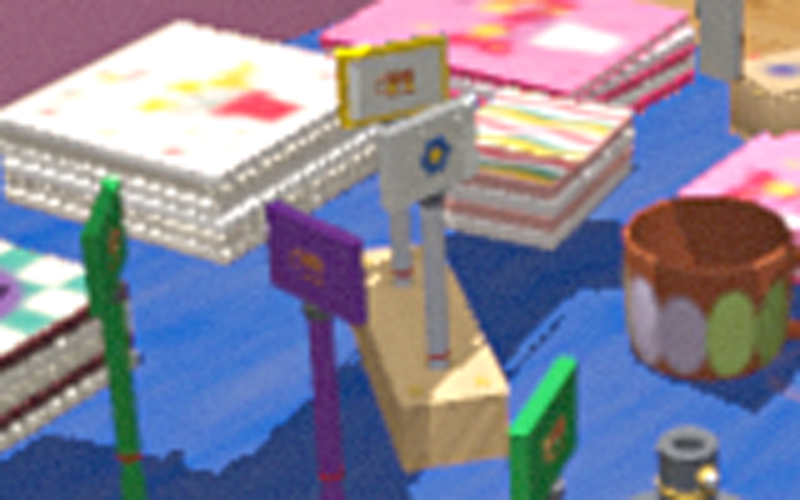

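The crop shows the yellow frame with the terracotta mug at crop (390,80), which is scene (268,161). It stands in the block's rear hole, behind the white flower sign at crop (430,150). That matches the description. Next I'll fit the panel and the base circles.

Run:
```python
from h import *
p,d=load("scene");W=cloud(p,d,"scene")
def panel(c,r=.06,z0=.165):
    m=(np.linalg.norm(W[...,:2]-c,axis=-1)<r)&(W[...,2]>z0)&(W[...,2]<.215)
    P=W[m];o=np.median(P,0);
    for _ in range(3):
        q=P[:,:2]-P[:,:2].mean(0);u=np.linalg.svd(q,full_matrices=False)[2][0];n=np.array([-u[1],u[0]])
        k=abs(q@n)<.006;P=P[k]
    s=(P[:,:2]@u);print(len(P),"mid",np.round(P.mean(0),4),"u deg",np.degrees(np.arctan2(u[1],u[0])).round(1),"ext",np.ptp(s).round(3),"z",P[:,2].min().round(3),P[:,2].max().round(3),"midext",(P[:,:2].mean(0)+u*((s.min()+s.max())/2-s.mean())).round(4))
panel([.577,.212]);panel([.503,.122])
# all things between z .16-.21 in both cams (other signs)
for n in("scene",):
    for u,v in[(254,200),(212,195),(299,232),(300,280),(254,245)]:print(u,v,np.round(W[v,u],3))
def collar(n,c):
    p,d=load(n);W=cloud(p,d,n)
    m=(np.linalg.norm(W[...,:2]-c,axis=-1)<.03)&(W[...,2]>.066)&(W[...,2]<.078)
    P=W[m].astype(np.float32)[:,:2];print(n,len(P),cv2.minEnclosingCircle(P),P.mean(0))
    m=(np.linalg.norm(W[...,:2]-c,axis=-1)<.06)&(W[...,2]>.006)&(W[...,2]<.018)
    P=W[m].astype(np.float32)[:,:2];print(n,len(P),cv2.minEnclosingCircle(P),P.mean(0))
for c in([.498,-.068],[.554,-.269]):
    for n in("scene","top"):collar(n,c)
```

```text
293 mid [0.5749 0.2108 0.1873] u deg 154.5 ext 0.072 z 0.165 0.208 midext [0.5758 0.2103]
285 mid [0.5097 0.1209 0.1875] u deg 175.9 ext 0.076 z 0.165 0.208 midext [0.5122 0.1208]
254 200 [0.382 0.082 0.17 ]
212 195 [0.329 0.185 0.174]
299 232 [ 0.317 -0.126  0.182]
300 280 [ 0.32  -0.124  0.044]
254 245 [0.38  0.092 0.026]Traceback (most recent call last):
  File "<stdin>", line 21, in <module>
  File "<stdin>", line 17, in collar
cv2.error: OpenCV(4.12.0) /io/opencv/modules/imgproc/src/shapedescr.cpp:201: error: (-215:Assertion failed) count >= 0 && (depth == CV_32F || depth == CV_32S) in function 'minEnclosingCircle'
```

```bash
python3 -m crank '[[[0,0,-1.75,0],[-1.5,0.7,-1.75,-2],[-3,1.4,-1.75,-4],[-4.5,2.1,-1.75,-6],[-6,2.8,-1.75,-8],[-7.5,3.4,-1.75,-10],[-8.6,3.88,-1.75,-12],[-8.6,3.88,-1.75,-12.9],[-8.6,3.88,-1.75,-12.9],[-8.6,3.88,-1.75,-12.9]]]' 0 30
python3 - <<'E'
from h import *
s=arm.get_state();print(s["t"],np.round(s["eef_pos"],4),np.round(s["ee_rot"],3))
p,d=arm.grab_frame("wrist");cv2.imwrite("pics/wrist1.png",p[:,:,::-1]);np.savez("wrist1.npz",p=p,d=d,pos=s["eef_pos"],rot=s["ee_rot"])
c=arm.get_calibration("wrist");print(np.round(c["mtx"],1).tolist(),np.round(c["mount"],3).tolist())
for t in("sign_center","sign_flower_center"):print(t,[(np.round(r["extent"]).tolist(),round(r["score"],2)) for r in arm.recognise(t,"wrist")])
p,d=arm.grab_frame("top");np.savez("top1.npz",p=p,d=d);
for n,k in(("top",0),("top",1),("scene",0)):
  p,d=load(n,k);W=cloud(p,d,n)
  for c in([.498,-.068],[.554,-.269]):
    for lo,hi,r in((.066,.08,.024),(.006,.019,.06)):
        P=W[(np.linalg.norm(W[...,:2]-c,axis=-1)<r)&(W[...,2]>lo)&(W[...,2]<hi)][:,:2].astype(np.float32)
        if len(P)>5:(x,y),rr=cv2.minEnclosingCircle(np.ascontiguousarray(P)[:,None]);print(n,k,lo,len(P),np.round([x,y,rr],4),P.mean(0).round(4))
E
```

```text
t: 2.05
eef_pos: [0.5781, 0.2147, 0.2704]
ee_rot: [-3.142, -0.0, -0.447]
force: [-0.1, 0.5, 0.3]
width: 0.0877
gripper_force: 0.0
2.05 [0.5781 0.2147 0.2704] [-3.142 -0.    -0.447]
[[309.7, 0.0, 318.1], [0.0, 309.7, 199.0], [0.0, 0.0, 1.0]] [[-0.001, -0.961, -0.278, 0.077], [1.0, -0.0, -0.001, 0.001], [0.0, -0.278, 0.961, -0.158], [0.0, 0.0, 0.0, 1.0]]
sign_center [([309.0, 158.0, 23.0, 98.0], 0.83), ([543.0, 217.0, 82.0, 49.0], 0.69), ([389.0, 293.0, 41.0, 89.0], 0.62)]
sign_flower_center [([310.0, 157.0, 17.0, 99.0], 0.72), ([393.0, 183.0, 64.0, 76.0], 0.6)]
top 0 0.066 94 [ 0.4967 -0.0671  0.0209] [ 0.4981 -0.0683]
top 0 0.006 717 [ 0.4988 -0.0678  0.0591] [ 0.4954 -0.0683]
top 0 0.066 92 [ 0.5529 -0.2677  0.0168] [ 0.5528 -0.2681]
top 0 0.006 698 [ 0.5542 -0.2696  0.0597] [ 0.5502 -0.2665]
top 1 0.066 92 [ 0.4982 -0.07    0.0184] [ 0.4977 -0.0683]
top 1 0.006 718 [ 0.495  -0.0663  0.0578] [ 0.4958 -0.068 ]
top 1 0.066 85 [ 0.5531 -0.2687  0.0162] [ 0.5527 -0.2679]
top 1 0.006 689 [ 0.5533 -0.2706  0.0587] [ 0.5498 -0.2669]
scene 0 0.066 65 [ 0.4965 -0.0732  0.0176] [ 0.4967 -0.0737]
scene 0 0.006 472 [ 0.4973 -0.0743  0.0516] [ 0.4877 -0.0803]
scene 0 0.066 75 [ 0.5517 -0.2732  0.0176] [ 0.5516 -0.2731]
scene 0 0.006 542 [ 0.5521 -0.2739  0.0503] [ 0.5417 -0.2782]
```

View pics/wrist1.png

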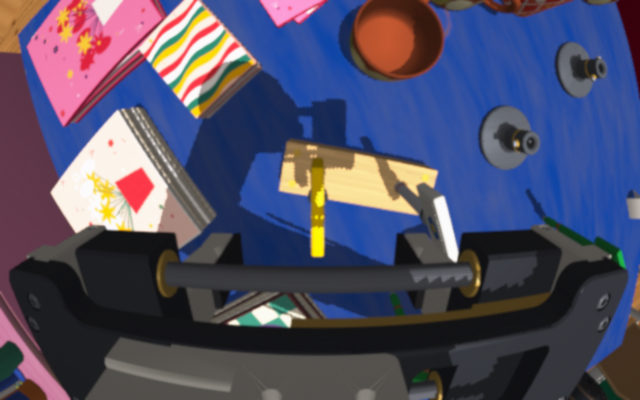

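The wrist view shows the yellow panel edge-on at (318,205), centred between the fingers and running parallel to the pads. The flower panel is at (440,225), clear of the right finger. I'll measure the panel along tool x, and both bases from the wrist.

```bash
cat >> h.py <<'E'
from scipy.spatial.transform import Rotation as Ro
def wcloud(d,pos,rot):
    c=arm.get_calibration("wrist");K=np.array(c["mtx"]);M=np.array(c["mount"]);v,u=np.mgrid[:400,:640]
    x,y=u-K[0,2],v-K[1,2];r=np.hypot(x,y)+1e-9;th=r/K[0,0]
    X=np.stack([np.tan(th)*x/r*d,np.tan(th)*y/r*d,d],-1);X[(th>1.45)|(d<=0)]=np.nan
    T=X@M[:3,:3].T+M[:3,3]
    return T,T@Ro.from_euler("xyz",rot).as_matrix().T+pos
E
python3 - <<'E'
from h import *
z=np.load("wrist1.npz");p=z["p"];T,W=wcloud(z["d"],z["pos"],z["rot"])
h=cv2.cvtColor(p,cv2.COLOR_RGB2HSV)
m=np.zeros((400,640),bool);m[150:262,300:335]=1
m&=(h[...,0]>22)&(h[...,0]<34)&(h[...,1]>180)&(W[...,2]>.18)
P=T[m];print(m.sum(),"tool min",P.min(0).round(4),"max",P.max(0).round(4),"world",W[m].mean(0).round(4),np.percentile(W[m][:,2],[5,50,95]))
a=np.polyfit(P[:,0],P[:,1],1);print("tilt deg",np.degrees(a[0]).round(2))
for c in([.498,-.068],[.554,-.269]):
    D=np.linalg.norm(W[...,:2]-c,axis=-1)
    for lo,hi,r in((.064,.08,.026),(.006,.019,.06)):
        Q=W[(D<r)&(W[...,2]>lo)&(W[...,2]<hi)]
        if len(Q)>5:(x,y),rr=cv2.minEnclosingCircle(np.ascontiguousarray(Q[:,:2].astype(np.float32))[:,None]);print(lo,len(Q),np.round([x,y,rr],4),Q.mean(0).round(4))
E
```

```text
1014 tool min [-0.0341 -0.004   0.0607] max [0.0373 0.0048 0.0871] world [0.5819 0.2126 0.2068] [0.20346393 0.20739786 0.20848804]
tilt deg 0.09
0.064 321 [ 0.4993 -0.0708  0.0174] [ 0.5007 -0.0697  0.0699]
0.006 1911 [ 0.5001 -0.0711  0.0506] [ 0.5062 -0.061   0.0124]
0.064 200 [ 0.5558 -0.2701  0.0177] [ 0.5549 -0.269   0.0694]
0.006 1188 [ 0.5556 -0.2704  0.0507] [ 0.5575 -0.2574  0.0123]
```

```bash
python3 -m crank '[[[0.06,0.01,1.2,0],[0.06,0.01,2.4,0],[0.06,0.01,3.5,0],[0.06,0.01,3.94,0],[0.06,0.01,3.94,0]]]' 0 40 && python3 -m crank '[[[0,0,0,0],[0,0,0,0],[0,0,0,0],[0,0,0,0],[0,0,0,0],[0,0,0,0],[0,0,0,0]]]' 1 40
```

```text
t: 2.88
eef_pos: [0.5792, 0.2139, 0.1716]
ee_rot: [3.141, 0.0, -0.445]
force: [0.5, 0.1, 0.4]
width: 0.0877
gripper_force: 0.0
t: 3.75
eef_pos: [0.5792, 0.2141, 0.1718]
ee_rot: [3.142, -0.0, -0.445]
force: [0.5, 0.7, -0.3]
width: 0.0233
gripper_force: 0.0
```

```bash
python3 -m crank '[[[0,0,0,0],[0,0,0,0],[0,0,0,0],[0,0,0,0]]]' 1 40 && python3 -m crank '[[[0,0,-0.3,0],[0,0,-1,0],[0,0,-2,0],[0,0,-3.2,0],[0,0,-4.5,0],[0,0,-6,0],[0,0,-7.5,0],[0,0,-8.4,0],[0,0,-8.4,0],[0,0,-8.4,0]]]'
```

```text
t: 4.25
eef_pos: [0.5792, 0.2141, 0.1718]
ee_rot: [3.142, 0.0, -0.445]
force: [0.3, -0.5, 0.4]
width: 0.0098
gripper_force: 40.0
t: 5.5
eef_pos: [0.5787, 0.214, 0.3812]
ee_rot: [3.141, 0.001, -0.445]
force: [-0.0, -0.1, -2.0]
width: 0.0101
gripper_force: 40.0
```

```bash
python3 -m crank '[[[0.8,0.6,-0.4,0],[2,1.6,-0.4,0],[3.2,3,-0.4,0],[3.5,4.6,-0.4,0],[3.2,6.2,-0.4,0],[2.8,7.8,-0.4,0],[2.4,9.4,-0.4,0],[2.2,10.7,0,0],[2.04,11.4,1.2,0],[2.04,11.65,2.4,0],[2.04,11.65,3,0],[2.04,11.65,3,0]]]'
python3 -m crank '[[[0,0,0,0],[0,0,0,0]]]'
python3 - <<'E'
from h import *
s=arm.get_state()
p,d=arm.grab_frame("wrist");cv2.imwrite("pics/wrist2.png",p[:,:,::-1]);np.savez("wrist2.npz",p=p,d=d,pos=s["eef_pos"],rot=s["ee_rot"])
a,b=arm.grab_frame("scene");np.savez("scene2.npz",p=a,d=b)
i=cv2.resize(a[150:280,270:400,::-1],None,fx=3,fy=3,interpolation=cv2.INTER_CUBIC)
j=np.zeros((400,800,3),np.uint8);j[:390,:390]=i;j[:400,400:]=p[:,120:520,::-1];cv2.imwrite("pics/both2.png",j)
T,W=wcloud(d,s["eef_pos"],s["ee_rot"])
for c in([.499,-.07],[.555,-.27]):
    D=np.linalg.norm(W[...,:2]-c,axis=-1)
    for lo,hi,r in((.064,.08,.026),(.006,.019,.06)):
        Q=W[(D<r)&(W[...,2]>lo)&(W[...,2]<hi)]
        if len(Q)>5:(x,y),rr=cv2.minEnclosingCircle(np.ascontiguousarray(Q[:,:2].astype(np.float32))[:,None]);print(lo,len(Q),np.round([x,y,rr],4),Q.mean(0).round(4))
W=cloud(a,b,"scene");D=np.linalg.norm(W[...,:2]-s["eef_pos"][:2],axis=-1)
for z in np.arange(.09,.30,.01):
    Q=W[(D<.03)&(abs(W[...,2]-z)<.005)]
    if len(Q):print(round(z,3),len(Q),Q[:,:2].mean(0).round(4))
E
```

```text
t: 7.0
eef_pos: [0.4994, -0.0707, 0.3057]
ee_rot: [3.14, 0.002, -0.445]
force: [-0.1, 0.6, -0.1]
width: 0.0099
gripper_force: 40.0
t: 7.25
eef_pos: [0.5005, -0.0704, 0.3077]
ee_rot: [-3.141, -0.001, -0.445]
force: [-0.1, -0.2, -0.3]
width: 0.0097
gripper_force: 40.0
0.064 375 [ 0.5001 -0.0719  0.0172] [ 0.5015 -0.0726  0.0706]
0.006 2472 [ 0.4997 -0.072   0.0507] [ 0.5061 -0.0748  0.0125]
0.064 379 [ 0.5548 -0.272   0.0173] [ 0.5548 -0.2709  0.0702]
0.006 2301 [ 0.5546 -0.2718  0.051 ] [ 0.5555 -0.2637  0.0125]
0.14 3 [ 0.4984 -0.0718]
0.15 15 [ 0.4946 -0.0737]
0.16 18 [ 0.4954 -0.0733]
0.17 19 [ 0.4958 -0.074 ]
0.18 12 [ 0.4957 -0.0734]
0.19 19 [ 0.4961 -0.0732]
0.2 22 [ 0.4958 -0.0739]
0.21 21 [ 0.495 -0.074]
0.22 21 [ 0.4946 -0.0736]
0.23 21 [ 0.4949 -0.0741]
0.24 22 [ 0.4955 -0.0733]
0.25 21 [ 0.4943 -0.0744]
0.26 21 [ 0.4945 -0.0736]
0.27 22 [ 0.4949 -0.073 ]
0.28 23 [ 0.4957 -0.0728]
0.29 36 [ 0.4954 -0.075 ]
```

View pics/both2.png

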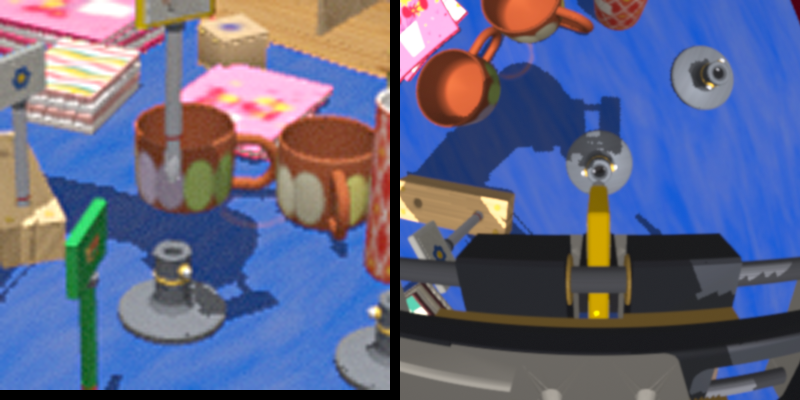

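The left inset shows the sign hanging upright over base A (collar at inset (172,255)). The wrist inset shows the collar at (600,168), in line with the panel. I'll make a small lateral correction and descend to just above the mouth.

```bash
python3 -m crank '[[[-0.04,0.08,0.7,0],[-0.04,0.08,1.6,0],[-0.04,0.08,2.4,0],[-0.04,0.08,2.7,0],[-0.04,0.08,2.7,0],[-0.04,0.08,2.7,0]]]'
python3 - <<'E'
from h import *
s=arm.get_state()
a,b=arm.grab_frame("scene");np.savez("scene3.npz",p=a,d=b)
cv2.imwrite("pics/s3.png",cv2.resize(a[195:275,290:370,::-1],None,fx=7,fy=7,interpolation=cv2.INTER_CUBIC))
E
```

```text
t: 8.1
eef_pos: [0.4987, -0.072, 0.2403]
ee_rot: [-3.141, -0.001, -0.445]
force: [1.0, -0.9, -1.4]
width: 0.0097
gripper_force: 40.0
```

View pics/s3.png

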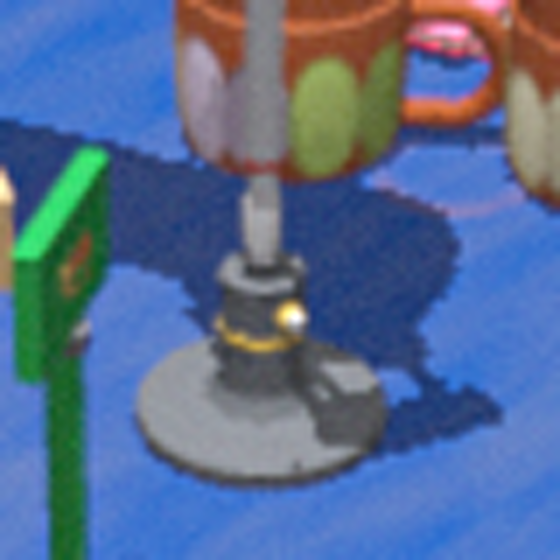

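The stem foot, at crop (262,265), is centred over the collar mouth at (262,273). I'll descend gently in steps.

```bash
python3 -m crank '[[[0,0,0.08,0],[0,0,0.16,0],[0,0,0.24,0],[0,0,0.32,0],[0,0,0.32,0]]]'; python3 -m crank '[[[0,0,0.08,0],[0,0,0.16,0],[0,0,0.24,0],[0,0,0.24,0]]]'
```

```text
t: 8.78
eef_pos: [0.498, -0.0721, 0.2311]
ee_rot: [3.141, 0.0, -0.445]
force: [0.7, 0.0, -0.6]
width: 0.0099
gripper_force: 40.0
t: 9.28
eef_pos: [0.4983, -0.072, 0.2253]
ee_rot: [-3.141, -0.0, -0.445]
force: [0.5, 0.7, -1.7]
width: 0.0099
gripper_force: 40.0
```

```bash
python3 -m crank '[[[0,0,0.08,0],[0,0,0.16,0],[0,0,0.24,0],[0,0,0.24,0]]]'; python3 -m crank '[[[0,0,0.06,0],[0,0,0.12,0],[0,0,0.12,0]]]';  python3 -m crank '[[[0,0,0.04,0],[0,0,0.08,0],[0,0,0.08,0]]]'
```

```text
t: 9.78
eef_pos: [0.4985, -0.0719, 0.2192]
ee_rot: [-3.141, -0.001, -0.445]
force: [2.8, 0.7, -3.1]
width: 0.0099
gripper_force: 40.0
t: 10.15
eef_pos: [0.4984, -0.072, 0.2163]
ee_rot: [-3.141, -0.001, -0.445]
force: [3.8, 1.2, -0.9]
width: 0.01
gripper_force: 40.0
t: 10.52
eef_pos: [0.4983, -0.0719, 0.2143]
ee_rot: [-3.141, -0.0, -0.445]
force: [3.7, 2.3, 0.5]
width: 0.0097
gripper_force: 40.0
```

```bash
python3 -m crank '[[[0.03,-0.03,0,0],[0.03,-0.03,0,0]]]'; python3 -m crank '[[[0,0,0.03,0],[0,0,0.06,0],[0,0,0.06,0]]]';  python3 -m crank '[[[0,0,0.03,0],[0,0,0.06,0],[0,0,0.06,0]]]'
```

```text
t: 10.78
eef_pos: [0.4989, -0.0718, 0.2142]
ee_rot: [3.141, 0.001, -0.445]
force: [2.6, 2.2, 1.2]
width: 0.0097
gripper_force: 40.0
t: 11.15
eef_pos: [0.4989, -0.0717, 0.2127]
ee_rot: [3.141, 0.0, -0.445]
force: [1.2, 1.5, 1.5]
width: 0.0097
gripper_force: 40.0
t: 11.52
eef_pos: [0.4989, -0.0717, 0.211]
ee_rot: [3.141, 0.0, -0.445]
force: [1.6, 2.2, 0.5]
width: 0.01
gripper_force: 40.0
```

```bash
for i in 1 2 3; do python3 -m crank '[[[0,0,0.02,0],[0,0,0.04,0],[0,0,0.04,0]]]' | egrep 'eef|force: \['; done
```

```text
eef_pos: [0.499, -0.0717, 0.2102]
force: [1.9, 1.2, 1.5]
eef_pos: [0.499, -0.0718, 0.2091]
force: [1.8, 2.6, 0.9]
eef_pos: [0.499, -0.0718, 0.2081]
force: [1.2, 1.7, 0.7]
```

```bash
for i in 1 2 3; do python3 -m crank '[[[0,0,0.02,0],[0,0,0.04,0],[0,0,0.04,0]]]' | egrep 'eef|force: \['; done
```

```text
eef_pos: [0.4991, -0.0717, 0.2072]
force: [0.9, 2.2, 1.8]
eef_pos: [0.499, -0.0717, 0.2062]
force: [1.0, 3.1, 2.1]
eef_pos: [0.4992, -0.0718, 0.2057]
force: [-0.1, 3.3, 5.1]
```

```bash
python3 -m crank '[[[0,0,0.02,0],[0,0,0.02,0]]]' | egrep 'eef|force: \['
python3 - <<'E'
from h import *
a,b=arm.grab_frame("scene")
cv2.imwrite("pics/s4.png",cv2.resize(a[195:275,290:370,::-1],None,fx=7,fy=7,interpolation=cv2.INTER_CUBIC))
E
```

```text
eef_pos: [0.4993, -0.0718, 0.2054]
force: [-0.9, 2.1, 7.0]
```

View pics/s4.png

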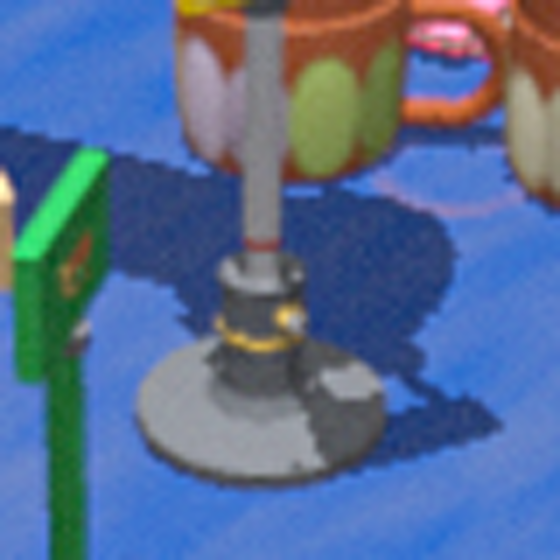

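The ring, at crop (262,245), shows about 11 mm above the mouth, so the foot is about 31 mm deep. One small push will confirm it is a hard stop.

```bash
python3 -m crank '[[[0,0,0.02,0],[0,0,0.02,0]]]' | egrep 'eef|force: \['; python3 -m crank '[[[0,0,0.02,0],[0,0,0.02,0]]]' | egrep 'eef|force: \['
```

```text
eef_pos: [0.4993, -0.0718, 0.2052]
force: [-0.9, 3.0, 9.5]
eef_pos: [0.4994, -0.0719, 0.2049]
force: [-1.4, 3.0, 10.6]
```

It is a hard stop: net force is about 12 N, above what the balls can hold, and the ring is still showing. Base A holds the stub, so I'll draw the sign out and go to base B.

```bash
python3 -m crank '[[[0,0,-0.1,0],[0,0,-0.3,0],[0,0,-0.5,0],[0,0,-0.8,0],[0,0,-1.2,0],[0,0,-1.7,0],[0,0,-2.3,0],[0,0,-2.3,0],[0,0,-2.3,0]]]'
```

```text
t: 15.7
eef_pos: [0.4988, -0.0717, 0.2611]
ee_rot: [-3.142, 0.0, -0.445]
force: [-0.4, 0.2, -2.2]
width: 0.01
gripper_force: 40.0
```

```bash
python3 -m crank '[[[0.5,0.6,0,0],[1.4,1.6,0,0],[2.4,2.8,0,0],[3.4,4,0,0],[4.4,5.1,0,0],[5.1,5.9,0,0],[5.42,6.25,0,0],[5.42,6.25,0.4,0],[5.42,6.25,0.84,0],[5.42,6.25,0.84,0],[5.42,6.25,0.84,0]]]'
python3 - <<'E'
from h import *
a,b=arm.grab_frame("scene")
cv2.imwrite("pics/s5.png",cv2.resize(a[210:290,360:440,::-1],None,fx=7,fy=7,interpolation=cv2.INTER_CUBIC))
E
```

```text
t: 17.08
eef_pos: [0.5542, -0.2706, 0.2406]
ee_rot: [3.142, -0.0, -0.444]
force: [0.2, 0.8, -0.8]
width: 0.0097
gripper_force: 40.0
```

View pics/s5.png

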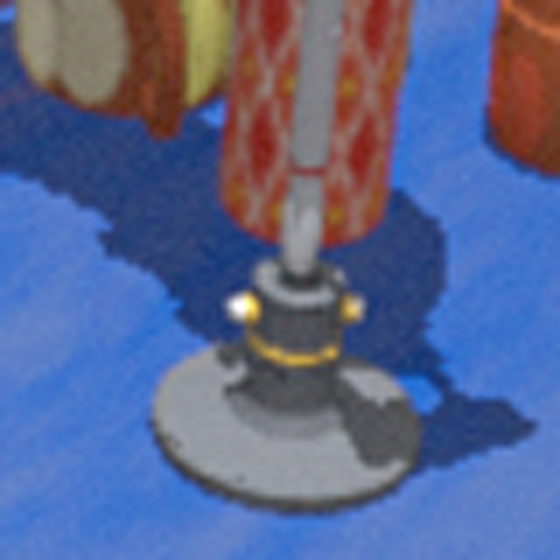

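The foot, at crop (300,272), is over the mouth of base B at (300,280). Descending.

```bash
python3 -m crank '[[[0,0,0.08,0],[0,0,0.16,0],[0,0,0.24,0],[0,0,0.32,0],[0,0,0.32,0]]]' | egrep 'eef|force: \['; python3 -m crank '[[[0,0,0.08,0],[0,0,0.16,0],[0,0,0.24,0],[0,0,0.24,0]]]'| egrep 'eef|force: \['
```

```text
eef_pos: [0.554, -0.2711, 0.2321]
force: [-0.7, -0.2, -1.3]
eef_pos: [0.554, -0.271, 0.2261]
force: [0.1, -0.0, -1.0]
```

```bash
python3 -m crank '[[[0,0,0.08,0],[0,0,0.16,0],[0,0,0.24,0],[0,0,0.24,0]]]'| egrep 'eef|force: \['
```

```text
eef_pos: [0.5541, -0.2711, 0.2201]
force: [-0.1, 0.3, -0.3]
```

Centred well, with no lateral force. Next are the spring balls.

```bash
for i in 1 2 3 4 5; do python3 -m crank '[[[0,0,0.03,0],[0,0,0.06,0],[0,0,0.06,0]]]' | egrep 'eef|force: \['; done
```

```text
eef_pos: [0.5541, -0.2711, 0.2188]
force: [0.7, 0.4, -1.4]
eef_pos: [0.5542, -0.2712, 0.2173]
force: [-0.4, -0.8, -0.9]
eef_pos: [0.5543, -0.2712, 0.2159]
force: [0.2, -0.9, -1.6]
eef_pos: [0.5543, -0.2712, 0.2144]
force: [2.4, -2.3, -1.1]
eef_pos: [0.5545, -0.2712, 0.213]
force: [2.7, -0.9, -0.4]
```

```bash
for i in 1 2 3 4 5; do python3 -m crank '[[[0,0,0.03,0],[0,0,0.06,0],[0,0,0.06,0]]]' | egrep 'eef|force: \['; done
```

```text
eef_pos: [0.5542, -0.2711, 0.2111]
force: [2.1, -1.8, 0.1]
eef_pos: [0.5541, -0.2711, 0.2096]
force: [2.3, -2.0, 0.6]
eef_pos: [0.554, -0.2711, 0.2081]
force: [2.1, -3.3, 0.3]
eef_pos: [0.554, -0.2711, 0.2066]
force: [2.0, -4.1, -0.8]
eef_pos: [0.5541, -0.2711, 0.205]
force: [2.4, -4.2, 0.2]
```

```bash
python3 -m crank '[[[0.03,0.03,0,0],[0.03,0.03,0.04,0],[0.03,0.03,0.08,0],[0.03,0.03,0.12,0],[0.03,0.03,0.12,0]]]' | egrep 'eef|force: \['; for i in 1 2 3 ; do python3 -m crank '[[[0,0,0.04,0],[0,0,0.08,0],[0,0,0.12,0],[0,0,0.12,0]]]' | egrep 'eef|force: \['; done
```

```text
eef_pos: [0.5542, -0.272, 0.2019]
force: [-0.2, -1.7, 0.4]
eef_pos: [0.5543, -0.272, 0.1989]
force: [0.2, -1.9, -0.6]
eef_pos: [0.5543, -0.272, 0.1959]
force: [0.7, -1.7, -1.4]
eef_pos: [0.5544, -0.272, 0.1929]
force: [0.3, -1.4, -1.0]
```

```bash
for i in 1 2 3 4 5; do python3 -m crank '[[[0,0,0.02,0],[0,0,0.04,0],[0,0,0.04,0]]]' | egrep 'eef|force: \['; done
```

```text
eef_pos: [0.5545, -0.2721, 0.1922]
force: [-0.6, -1.4, 0.0]
eef_pos: [0.5544, -0.272, 0.1908]
force: [0.7, -2.3, -3.1]
eef_pos: [0.5544, -0.272, 0.1902]
force: [0.2, -0.2, -2.2]
eef_pos: [0.5544, -0.272, 0.1892]
force: [-0.2, 0.5, -1.6]
eef_pos: [0.5544, -0.2721, 0.1882]
force: [0.5, -0.3, -1.3]
```

```bash
for i in 1 2; do python3 -m crank '[[[0,0,0.02,0],[0,0,0.04,0],[0,0,0.04,0]]]' | egrep 'eef|force: \['; done
```

```text
eef_pos: [0.5545, -0.2721, 0.1873]
force: [-0.1, -0.3, -2.0]
eef_pos: [0.5545, -0.2721, 0.1862]
force: [-1.1, -0.7, -1.7]
```

```bash
for i in 1 2 3; do python3 -m crank '[[[0,0,0.03,0],[0,0,0.03,0]]]' | egrep 'eef|force: \['; done
```

```text
eef_pos: [0.5545, -0.2721, 0.1855]
force: [0.7, 0.0, -0.7]
eef_pos: [0.5546, -0.2721, 0.1849]
force: [-0.0, 0.5, -1.2]
eef_pos: [0.5547, -0.2722, 0.1845]
force: [-0.0, 0.5, 1.8]
```

```bash
for i in 1 2 ; do python3 -m crank '[[[0,0,0.03,0],[0,0,0.03,0]]]' | egrep 'eef|force: \['; done
```

```text
eef_pos: [0.5547, -0.2723, 0.1841]
force: [-1.2, 0.5, 4.3]
eef_pos: [0.5548, -0.2723, 0.1838]
force: [-2.2, 1.4, 8.0]
```

Bottomed at about 52 mm deep with roughly 9 N net. I'll hold briefly and read the ring.

```bash
python3 -m crank '[[[0,0,0.01,0],[0,0,0.01,0],[0,0,0.01,0],[0,0,0.01,0]]]' | egrep 'eef|force: \['
python3 - <<'E'
from h import *
a,b=arm.grab_frame("scene")
cv2.imwrite("pics/s6.png",cv2.resize(a[190:290,350:450,::-1],None,fx=6,fy=6,interpolation=cv2.INTER_CUBIC))
E
```

```text
eef_pos: [0.5548, -0.2724, 0.1837]
force: [-2.4, 1.4, 9.2]
```

View pics/s6.png

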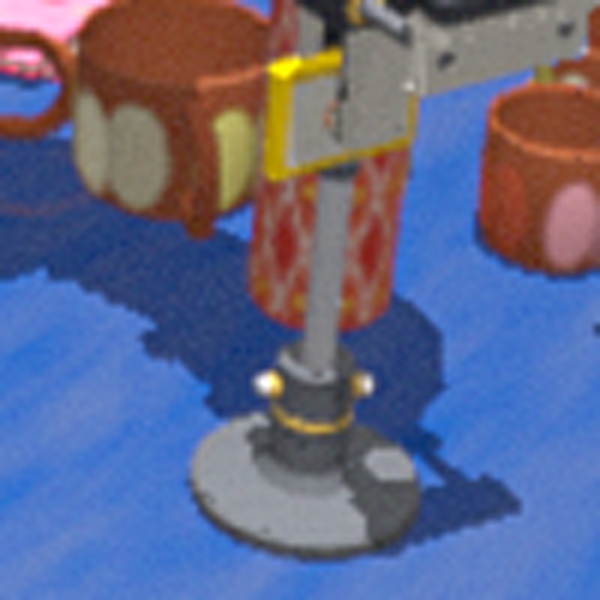

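The ring is no longer visible above the collar at crop (318,365). Releasing and retreating upward.

```bash
python3 -m crank '[[[0,0,-0.03,0],[0,0,-0.03,0]]]' | egrep 'eef|force: \['; python3 -m crank '[[[0,0,0,0],[0,0,0,0],[0,0,0,0],[0,0,0,0],[0,0,0,0],[0,0,0,0],[0,0,0,0],[0,0,0,0]]]' 0; python3 -m crank '[[[0,0,-0.3,0],[0,0,-1,0],[0,0,-2,0],[0,0,-3.5,0],[0,0,-5,0],[0,0,-5,0],[0,0,-5,0],[0,0,-5,0]]]'
python3 - <<'E'
from h import *
a,b=arm.grab_frame("scene")
cv2.imwrite("pics/s7.png",cv2.resize(a[120:300,230:450,::-1],None,fx=3,fy=3,interpolation=cv2.INTER_CUBIC))
E
```

```text
eef_pos: [0.5548, -0.2723, 0.184]
force: [-1.0, 0.9, 5.7]
t: 30.3
eef_pos: [0.5545, -0.2721, 0.1831]
ee_rot: [-3.142, -0.0, -0.445]
force: [-0.1, -0.1, 0.3]
width: 0.0839
gripper_force: 0.0
t: 31.3
eef_pos: [0.5541, -0.272, 0.3075]
ee_rot: [3.141, 0.001, -0.445]
force: [0.0, 0.3, 0.1]
width: 0.0875
gripper_force: 0.0
```

View pics/s7.png

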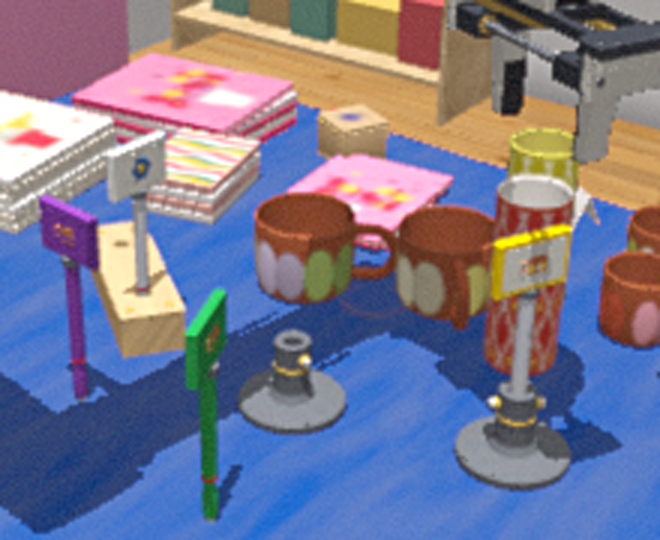

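The sign stands upright in base B at crop (520,350) with its ring down, the gripper is clear, and the bystanders are in place.

```bash
python3 -c "
from station import arm
print(arm.job_done())"
```

```text
the job is handed in; nothing more can be done
None
```

The mug sign stands released in base B, pressed to the bottom at about 11 N (wrist reading) with its red ring inside the collar. Base A held the stub; the job is handed in, but no verdict came back.

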